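# Click the battery home and switch the power box on

### The arm

A 6-joint arm with a two-finger parallel gripper is mounted at the origin on a cart in front of the work surface, level with it; the furniture and walls round the work are solid. World frame = base frame: x ahead of the robot, y to its left, z up, the work surface at z = 0. Lengths are in m, angles in rad, forces in N, time in s.
With the tool pointing down it reaches from about 0.35 to 0.775 m from the base axis. Payload 7.3 kg.
Tool frame: the origin (TCP) lies between the finger pads; the fingertips stand ahead of it and the grasp point (between the pads) lies 6 mm ahead of it (robot.tip_extent is the x of the fingertips in the tool frame, in m); x points along the fingers, z is the direction in which the jaws open and shut, and the axes are right-handed (so a half turn about x gives the same grasp; the last joint's range is limited). The gripper opens to 92 mm and grips with 3 to 60 N. Pads are 19 mm wide; open, the fingers measure 130 mm over their backs; the gripper's body (75 mm by 190 mm) begins 47 mm behind the grasp point.
Start: joints at [-1.324, 0.342, 1.524, -0, 1.275, -0.146], TCP at [0.201, -0.485, 0.252] pointing down, gripper open.
Joint ranges: [-2.53, 2.53], [-0.77, 2.02], [0.04, 2.7], [-1, 4.14], [0.28, 2.66], [-3.11, 3.11]. Speed limits (rad/s): [2.57, 2.57, 3.14, 3.14, 3.14, 3.14].

### API

Orientations are given as [roll, pitch, yaw] about the fixed x, y, z axes, in that order (R = Rz(yaw) Ry(pitch) Rx(roll)).
In Python, from cell import robot gives the robot as it stands. The module is installed in compiled form; this text tells all that it offers.
- The arm moves only by the shell command python3 -m creep 'ROWS' [FORCE]. ROWS is JSON, a list of rows, each an object with "translation": the shift along the tool's x, y, z in m, a list of three; "twist": the turn, a rotation vector about the tool's x, y, z in rad, a list of three; "hand": the opening in per cent of the stroke, from 0 (shut) to 100 (fully open). A call has 1 to 5 rows; each row is the pose to reach, as a shift and turn from the pose measured when the call began, along the tool's axes at that moment; what a row does not reach only later rows make up. A row lasts 1/10 s, in which the tool goes at most 50 mm and 8.59 degrees, less where a joint would pass 70% of its speed; a pose out of reach is approached as far as the arm can. A call with a gripper value outside its range is refused whole. The fingers move at their own pace and stop on an object; FORCE is the grip in N (left out, the last holds). Time passes only in rows, so rows that repeat a pose let the fingers close. It gives the time, the measured TCP pose, the force and the opening at its end, in the units of the state.
- robot.observe(): the state, without advancing time (a new reading comes with each control period).
- robot.read_camera(name): name is "scene" or "top" or "wrist"; returns the picture (400x640x3 uint8, blue, green, red); there is no depth.
- robot.calibration(name): a dict with "intrinsics" (3x3 intrinsics, pixels), "dist" ([k1, k2, p1, p2, k3] as OpenCV has them; the pictures are not rectified), "cam_to_world" (4x4, takes a point from camera to world coordinates); the wrist camera has in their place "mount" (4x4, takes a point from camera to tool coordinates, whose origin is the TCP and whose axes are the tool frame's). Camera axes: x right, y up, looking along -z (the intrinsics and any distortion apply to the point x, -y, -z); pixel columns grow to the right and rows downward; lengths in m; the calibration is good to about 2 mm. A picture is of the moment at which its call begins: read the wrist's pose just before it. calibration takes no time and is no camera call.
- robot.hand_in(): hands the job in, once; it reports no verdict.
The state is a dict: "time": time; "qpos": joint angles; "qvel": joint speeds; "joint_efforts": joint torques, N m; "tool_pos": TCP position; "tool_rot": TCP orientation; "contact_force": force on the tool from outside, world axes, zero at the start; "torque": the same for the moment, N m; "opening": finger opening in m.
Only numpy, scipy, OpenCV 4.12 (cv2) and the standard library are available. Lean on these libraries where they do the work, as an engineer would, in place of code of your own. Each camera call takes 0.05 s, during which the arm holds its last target. There are 200 camera calls.

### The job

Push the blue battery along its bay in the white power box until it clicks home behind the sprung ball, then slide the box's power switch over to ON by its ridge (away from the end where the battery goes in) and leave it there. Do not knock the screwdriver, marker, eraser and blue chuck about.

Things in the scene. Friction and masses are not known exactly. Their poses are not given: they have to be found in the camera images.
- power_box: White battery power box screwed to the bench; it does not move. Base plate 150 (x) x 125 (y) x 6 mm, walls and housing top 36 mm above the bench. Origin: on the bench top, 85 mm in from the plate's near edge; x = the direction in which both battery and switch are pushed, roughly away from the robot; y = left, z up. Battery bay on the left, switch housing on the right.
- bay_mouth (a point): Floor middle of the bay's open near end, 6 mm above the bench. The bay is a channel 40 mm wide, 30 deep, 67 long to its end stop, open on top but for a strap 18 to 36 mm in. In front of the mouth 73 mm of bare plate, where a finger can stand. A sprung 10 mm steel ball juts 4 mm out of the left wall 52 mm in (1.5 N at rest, 1.5 N per mm more).
- bay_end (a point): Where battery_nose is when the battery is home: 0.5 mm before the bay's end stop, 18 mm above the bench.
- battery: Loose blue battery cartridge, 70 (x) x 38.5 (y) x 24 mm high, about 0.12 kg, smooth, notch for the ball in its left side. Origin: middle of its underside; axes as the power box's. It starts in the bay's mouth, 20 to 45 mm short of home, before the ball. Some 3 to 7 N push it past the ball; it clicks home as the ball drops into the notch, and stays.
- battery_tail (a point): Middle of the battery's flat grey ribbed near end, where it is pushed: 12 mm above its underside, 18 mm above the bench. When home it stands 3.5 mm in front of the bay's side walls.
- battery_nose (a point): Middle of the battery's inner end (brass contacts), 70 mm from battery_tail along x, 18 mm above the bench.
- switch (a joint): Travel of the black slide switch, m: 0 = OFF (near end, a red strip shows beyond it), 0.010 = ON (pushed along the power box's +x, a green strip shows on the near side). Detent in the middle: short of 0.0045 it springs back, past 0.0055 it snaps on to the end. About 3 to 4 N carry it over.
- ridge (a point): Top middle of the switch's ridge, 41 mm above the bench; moves with the switch. The ridge is 6 mm along the travel (x), 18 mm across, and stands 5 mm above the switch plate, which is flush with the flat housing top (36 mm above the bench).
- switch_window (a point): Middle of the switch's window (38 x 28 mm, 6 deep) in the housing top, 36 mm above the bench. The flat top around it reaches 40 mm to the near (-x) edge, 37 mm to the far edge, 35 mm to the bay on the left and 38 mm to the right. With the switch OFF the ridge stands 5 mm on the near side of this point, ON 5 mm beyond.
- driver_flat: Loose red-handled screwdriver, 164 mm long, bystander. Origin: middle of its underside.
- marker: Loose white marker with black cap, 130 mm, bystander. Origin: middle of its underside.
- eraser: Loose white eraser in a blue sleeve, 52 mm, bystander. Origin: middle of its underside.
- blue_chuck: Loose blue disc with small metal buttons, 43 mm across, 12 high, bystander. Origin: middle of its underside.
There are look-alikes about, which are no part of the job. There is more than one size of the battery; the one meant has the size given above.

How it is judged:
On the way, in this order (a step that is already met when the one before it is completed fails the run):
1. the battery is home in its bay, the switch still off (distance between battery_nose and bay_end below 0.003 m and value of joint switch below 0.004 m), for 0.2 s.
2. the switch is on (value of joint switch above 0.008 m), for 0.2 s.
At the end, for the whole second after the job is handed in: The battery's inner end is within 3 mm of its home point and at rest, and the switch stands beyond 8 of its 10 mm of travel (on) (distance between battery_nose and bay_end below 0.003 m and value of joint switch above 0.008 m and linear speed of battery below 0.01 m/s); the robot touches nothing.
It fails at once if the red screwdriver was knocked more than 30 mm away (distance of driver_flat from where it was at the start of the episode above 0.03 m).
It fails at once if the marker was knocked more than 30 mm away (distance of marker from where it was at the start of the episode above 0.03 m).
It fails at once if the eraser was knocked more than 30 mm away (distance of eraser from where it was at the start of the episode above 0.03 m).
It fails at once if the blue chuck was knocked more than 30 mm away (distance of blue_chuck from where it was at the start of the episode above 0.03 m).
It also fails if it takes over 32 s, if anything falls off the work surface, if the arm or the gripper's body presses on something with over 40 N, if the wrist force passes 120 N, or if a joint passes its speed limit or range.

## Working session

There is one attempt and no reset: what is moved stays moved. The work goes in short steps, Python scripts to look and compute and a shell command to move; the robot and the scene stay as the last step left them, time stands still between calls to the robot, and variables do not carry over. Pictures are saved under pics/ and viewed, about 8 in all and at most 12, crops included, and the job is handed in when it is done.

```bash
ls; mkdir -p pics; python3 - <<'E'
from cell import robot
import cv2,numpy as np
s=robot.observe();print(s['time'],s['tool_pos'],s['tool_rot'],s['opening'],robot.tip_extent)
for n in('scene','top'):
    cv2.imwrite(f'pics/{n}0.png',robot.read_camera(n));c=robot.calibration(n);print(n,np.round(c['intrinsics'],1).tolist(),np.round(c['dist'],4),np.round(c['cam_to_world'],3).tolist())
print(robot.calibration('wrist'))
E
```

```text
pics
0.0 [ 0.20086885 -0.484642    0.25104468] [3.00387913 1.56924327 1.82586627] 0.0917158466450388 0.025
scene [[495.4, 0.0, 305.7], [0.0, 495.4, 190.6], [0.0, 0.0, 1.0]] [-0.0003  0.      0.      0.      0.    ] [[-0.726, 0.398, -0.561, -0.117], [-0.688, -0.429, 0.586, 0.676], [-0.007, 0.811, 0.585, 0.776], [0.0, 0.0, 0.0, 1.0]]
top [[510.8, 0.0, 311.3], [0.0, 510.8, 188.0], [0.0, 0.0, 1.0]] [-0.0843  0.      0.      0.      0.    ] [[-0.006, 0.999, -0.043, 0.514], [-1.0, -0.006, 0.002, -0.042], [0.002, 0.043, 0.999, 1.226], [0.0, 0.0, 0.0, 1.0]]
{'intrinsics': array([[300.61972636,   0.        , 320.3871762 ],
       [  0.        , 300.61972636, 194.75852754],
       [  0.        ,   0.        ,   1.        ]]), 'dist': array([-0.03235045,  0.        ,  0.        ,  0.        ,  0.        ]), 'mount': array([[-8.04951963e-04,  2.92709182e-01, -9.56201175e-01,
        -1.33014737e-01],
       [ 1.90630909e-04,  9.56201512e-01,  2.92709125e-01,
         7.86478904e-02],
       [ 9.99999658e-01,  5.33352859e-05, -8.25495702e-04,
        -1.17064888e-03],
       [ 0.00000000e+00,  0.00000000e+00,  0.00000000e+00,
         1.00000000e+00]])}
```

View pics/top0.png

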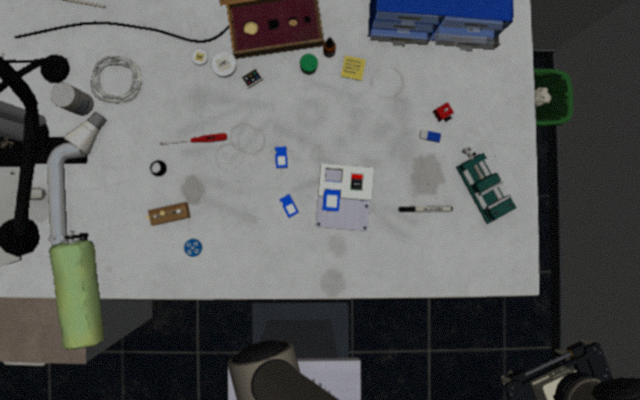

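View pics/scene0.png

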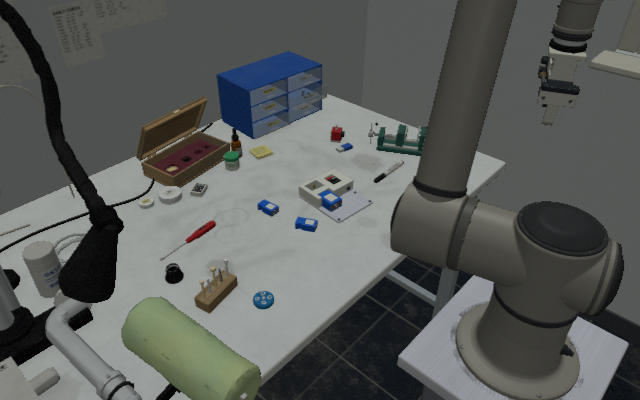

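The top view shows the box at about (345,197), with the meant battery in its bay at (332,200). Two loose look-alikes lie at (281,157) and (289,205), off the box. I'll confirm with an enlarged crop and set up a helper.

```bash
cat > h.py <<'E'
from cell import robot
import cv2,numpy as np
from scipy.spatial.transform import Rotation as R
def pose(n,s=None):
    c=robot.calibration(n)
    if n!='wrist': return c,np.array(c['cam_to_world'])
    s=s or robot.observe(); T=np.eye(4);T[:3,:3]=R.from_euler('xyz',s['tool_rot']).as_matrix();T[:3,3]=s['tool_pos']
    return c,T@np.array(c['mount'])
def ray(c,T,px):
    u=cv2.undistortPoints(np.array([[px]],float),np.array(c['intrinsics']),np.array(c['dist']))[0,0]
    return T[:3,3],T[:3,:3]@np.array([u[0],-u[1],-1])
def onz(c,T,px,z):
    o,d=ray(c,T,px);return o+d*(z-o[2])/d[2]
def proj(c,T,p):
    q=(np.atleast_2d(p)-T[:3,3])@T[:3,:3]*[1,-1,-1]
    return cv2.projectPoints(q,np.zeros(3),np.zeros(3),np.array(c['intrinsics']),np.array(c['dist']))[0][:,0]
E
python3 - <<'E'
from h import *
a=cv2.imread('pics/top0.png')[150:240,270:390];b=cv2.imread('pics/scene0.png')[165:235,250:390]
cv2.imwrite('pics/crop0.png',np.hstack([cv2.resize(a,(480,360),interpolation=2),cv2.resize(b,(0,0),fx=2.28,fy=5.142857/2.25,interpolation=2)[:1] if 0 else np.zeros((360,1,3),np.uint8)]))
c,T=pose('top')
for p in [(317,228),(369,229),(321,165),(373,168),(332,192),(332,209),(357,182)]: print(p,np.round(onz(c,T,p,.02),3))
print(R.from_euler('xyz',robot.observe()['tool_rot']).as_matrix().round(3))
E
```

```text
(317, 228) [ 0.471 -0.057  0.02 ]
(369, 229) [ 0.468 -0.18   0.02 ]
(321, 165) [ 0.62  -0.068  0.02 ]
(373, 168) [ 0.612 -0.191  0.02 ]
(332, 192) [ 0.556 -0.093  0.02 ]
(332, 209) [ 0.516 -0.093  0.02 ]
(357, 182) [ 0.579 -0.153  0.02 ]
[[-0.     0.924  0.383]
 [ 0.001  0.383 -0.924]
 [-1.     0.    -0.001]]
```

View pics/crop0.png

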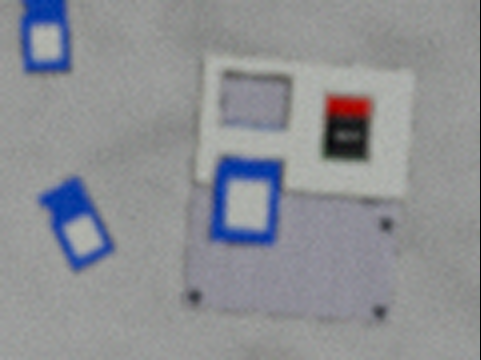

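The crop confirms it: the battery in the bay, with its tail near crop (245,243), fits the given size. The two at left are smaller and loose. The red strip is at the far side of the switch, so it's OFF. Box yaw is about -4°. Next I move above the box with the jaws shut and the jaw axis across the bay.

```bash
python3 -m creep '[{"translation":[0.02,0.23,-0.10],"twist":[0.463,0,0],"hand":0},{"translation":[0.02,0.23,-0.10],"twist":[0.463,0,0],"hand":0},{"translation":[0.02,0.23,-0.10],"twist":[0.463,0,0],"hand":0},{"translation":[0.02,0.23,-0.10],"twist":[0.463,0,0],"hand":0},{"translation":[0.02,0.23,-0.10],"twist":[0.463,0,0],"hand":0}]'
cat > d.py <<'E'
import sys
from h import *
# d.py x y z yaw_deg : shift/turn in tool axes to TCP target, tool x down, tool y along box x
def go(x,y,z,yaw):
    s=robot.observe();M=R.from_euler('xyz',s['tool_rot']);p=np.array(s['tool_pos'])
    a=np.radians(yaw);ty=np.array([np.cos(a),np.sin(a),0]);tx=np.array([0,0,-1.]);G=R.from_matrix(np.c_[tx,ty,np.cross(tx,ty)])
    print('t',round(s['time'],2),'pos',p.round(4),'F',np.round(s['contact_force'],1),'op',round(s['opening'],4),'| shift',M.inv().apply(np.array([x,y,z])-p).round(4),'twist',(M.inv()*G).as_rotvec().round(4))
if __name__=='__main__': go(*map(float,sys.argv[1:]))
E
python3 d.py .53 -.12 .19 -4
```

```text
time: 0.6
tool_pos: [0.3658, -0.3133, 0.2321]
tool_rot: [-2.732, 1.569, 1.908]
contact_force: [0.5, -0.4, 0.9]
opening: 0.0564
t 0.6 pos [ 0.3658 -0.3133  0.2321] F [ 0.5 -0.4  0.9] op 0.0564 | shift [ 0.0424  0.1498 -0.2046] twist [-0.0027 -0.0016  0.0007]
```

```bash
python3 -m creep '[{"translation":[0.042,0.15,-0.205],"twist":[0,0,0],"hand":0},{"translation":[0.042,0.15,-0.205],"twist":[0,0,0],"hand":0},{"translation":[0.042,0.15,-0.205],"twist":[0,0,0],"hand":0},{"translation":[0.042,0.15,-0.205],"twist":[0,0,0],"hand":0},{"translation":[0.042,0.15,-0.205],"twist":[0,0,0],"hand":0}]'
python3 -m creep '[{"translation":[0,0.01,-0.015],"twist":[0,0,0],"hand":0},{"translation":[0,0.01,-0.015],"twist":[0,0,0],"hand":0}]'
python3 - <<'E'
from h import *
import json
s=robot.observe();im=robot.read_camera('wrist');cv2.imwrite('pics/w1.png',im);json.dump({k:np.array(v).tolist() for k,v in s.items()},open('w1.json','w'));print(s['tool_pos'],s['qvel'])
E
```

```text
time: 1.1
tool_pos: [0.5252, -0.1247, 0.1913]
tool_rot: [-2.537, 1.569, 2.103]
contact_force: [0.1, -1.3, 0.7]
opening: 0.0162
time: 1.3
tool_pos: [0.5373, -0.1078, 0.1903]
tool_rot: [-2.386, 1.567, 2.258]
contact_force: [0.2, -0.4, -0.1]
opening: 0.0019
[ 0.53726912 -0.10783064  0.19034754] [-0.06367234 -0.02669647  0.02752179 -0.02231323  0.00012395 -0.03873389]
```

View pics/w1.png

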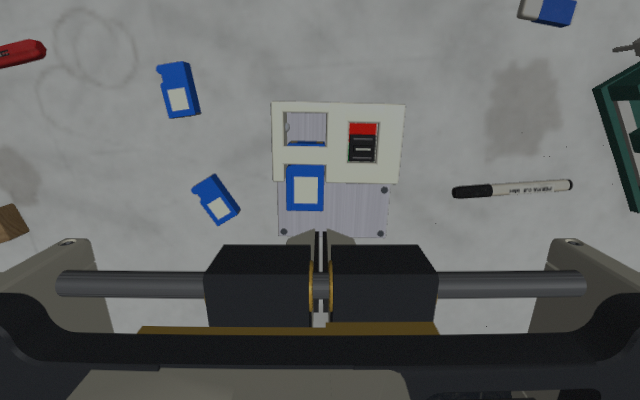

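The wrist view shows the housing top corners at (272,103), (405,105) and (398,183). The plate's near corners are at (278,235) and (388,238), the battery tail's top edge at (288–323,210) and the ridge at about (362,150). I'll fit the box pose, with height as a free unknown, using the wrist and top views.

```bash
cat > fit.py <<'E'
from h import *
import json
from scipy.optimize import least_squares
s=json.load(open('w1.json'));W=pose('wrist',s);Tp=pose('top')
P=np.array([[65,62.5,36],[65,-62.5,36],[-12,-62.5,36],[-85,62.5,6],[-85,-62.5,6]])/1e3
ow=np.array([[272,103],[405,105],[398,183],[278,236],[388,238]],float)
# top: crop px/4+(270,150)
ot=np.array([[205,57],[413,71],[405,197],[187,312],[390,322]])/4.+[270,150]
def w(v,p=P):
    return p@R.from_euler('z',v[2]).as_matrix().T+[v[0],v[1],v[3] if len(v)>3 else 0]
v0=[.55,-.12,-.07,0]
for name,cams in(('wrist',[(W,ow)]),('top',[(Tp,ot)]),('both',[(W,ow),(Tp,ot)])):
    f=lambda v:np.concatenate([(proj(*C,w(v))-o).ravel() for C,o in cams])
    r=least_squares(f,v0);print(name,r.x.round(4),'deg',np.degrees(r.x[2]).round(2),'rms px',np.sqrt(np.mean(r.fun**2)).round(2))
    if name=='wrist': vw=r.x
np.save('box.npy',vw)
def box(p): 
    return (R.from_euler('z',-vw[2]).apply(p-np.array([vw[0],vw[1],0]))*1e3).round(1)
print('tail L,R',box(onz(*W,(288,210),.03)),box(onz(*W,(323,210),.03)),'ridge',box(onz(*W,(362,150),.041)))
E
python3 fit.py
python3 - <<'E'
import cv2
cv2.imwrite('pics/w1c.png',cv2.resize(cv2.imread('pics/w1.png')[90:250,260:420],(600,600),interpolation=2))
E
```

```text
wrist [ 0.5488 -0.1237 -0.0812 -0.0045] deg -4.65 rms px 0.92
top [ 0.5527 -0.1252 -0.069  -0.0185] deg -3.95 rms px 0.46
both [ 0.5496 -0.1237 -0.0791 -0.0034] deg -4.53 rms px 1.06
tail L,R [-41.7  49.   30. ] [-41.2  12.7  30. ] ridge [ 23.3 -22.9  41. ]
```

View pics/w1c.png

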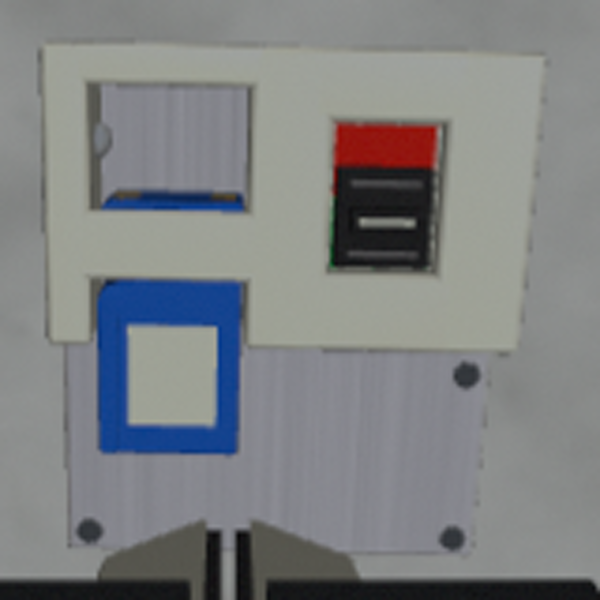

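Enlarged crop: the sprung ball shows at (100,140), red strip far of the switch (OFF), battery tail edge at (100–237,453), and the ridge highlight at (387,222). I'll refit with the crop's sharper corners and work out the descent in front of the tail.

```bash
sed -i 's/^P=.*/P=np.array([[65,62.5,36],[65,-62.5,36],[-12,-62.5,36],[-12,62.5,36],[-85,62.5,6],[-85,-62.5,6]])\/1e3/; s/^ow=.*/ow=np.array([[45,44],[545,56],[518,350],[50,342],[68,547],[470,552]])\/3.75+[260,90]/; s/^ot=.*/ot=np.array([[205,57],[413,71],[405,197],[195,183],[187,312],[390,322]])\/4.+[270,150]/; s/^v0=.*/v0=[.55,-.12,-.07]/' fit.py
sed -i "s/^print('tail.*/q=lambda a,z:box(onz(*W,np.array(a)\/3.75+[260,90],z))\nprint('tail L,R',q((100,453),.03),q((237,453),.03),'ridge',q((387,222),.041))/" fit.py
python3 fit.py
cat > g.py <<'E'
import sys
from d import *
# g.py bx by z(mm, box frame) : move to TCP target given in box frame
v=np.load('box.npy');b=[float(a)/1e3 for a in sys.argv[1:4]]
s=robot.observe();print('now in box mm',(R.from_euler('z',-v[2]).apply(np.array(s['tool_pos'])-[v[0],v[1],0])*1e3).round(1))
p=R.from_euler('z',v[2]).apply(b)+[v[0],v[1],0];go(*p,np.degrees(v[2]))
E
python3 g.py -66 30.5 39
```

```text
wrist [ 0.5502 -0.1232 -0.0898] deg -5.15 rms px 1.06
top [ 0.5527 -0.124  -0.0723] deg -4.14 rms px 0.63
both [ 0.5506 -0.1234 -0.0869] deg -4.98 rms px 1.05
tail L,R [-44.4  49.5  30. ] [-43.5  11.5  30. ] ridge [ 22.9 -24.4  41. ]
now in box mm [-15.   12.6 190.6]
t 1.35 pos [ 0.5364 -0.1093  0.1906] F [-0.  -0.   0.4] op 0.0011 | shift [ 0.1517 -0.0502 -0.0187] twist [ 0.0201 -0.0018  0.0026]
```

```bash
python3 -m creep '[{"translation":[0.02,-0.05,-0.019],"twist":[0.02,0,0],"hand":0},{"translation":[0.06,-0.05,-0.019],"twist":[0.02,0,0],"hand":0},{"translation":[0.10,-0.05,-0.019],"twist":[0.02,0,0],"hand":0},{"translation":[0.10,-0.05,-0.019],"twist":[0.02,0,0],"hand":0}]'
python3 g.py -66 30.5 39
python3 - <<'E'
from h import *
im=robot.read_camera('wrist');cv2.imwrite('pics/w2.png',im)
E
```

```text
time: 1.75
tool_pos: [0.4837, -0.0867, 0.0872]
tool_rot: [-1.875, 1.558, 2.746]
contact_force: [-0.9, -0.0, -0.3]
opening: 0.0003
now in box mm [-69.5  30.4  87.2]
t 1.75 pos [ 0.4837 -0.0867  0.0872] F [-0.9 -0.  -0.3] op 0.0003 | shift [0.0481 0.0041 0.0001] twist [-0.0013 -0.0037  0.0119]
```

View pics/w2.png

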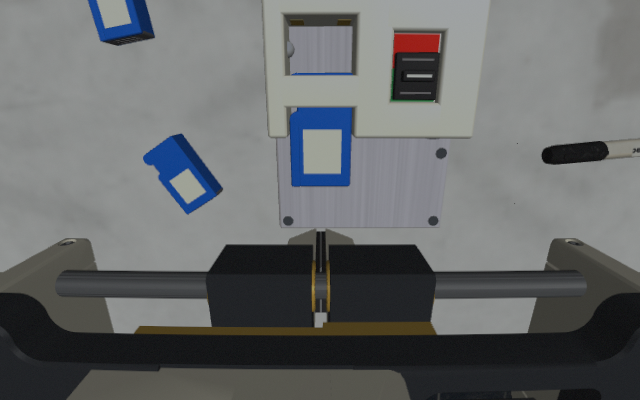

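The fingers (column 321) line up with the battery tail's middle (321,186), and the finger is over bare plate. I'll lower it and approach.

```bash
python3 -m creep '[{"translation":[0.025,0,0],"twist":[0,0,0.01],"hand":0},{"translation":[0.048,0,0],"twist":[0,0,0.01],"hand":0},{"translation":[0.048,0,0],"twist":[0,0,0.01],"hand":0},{"translation":[0.048,0.003,0],"twist":[0,0,0.01],"hand":0}]'
python3 g.py -54 30.5 39
```

```text
time: 2.2
tool_pos: [0.4894, -0.0882, 0.0434]
tool_rot: [2.047, 1.566, 0.385]
contact_force: [0.4, -0.6, 0.2]
opening: 0.0003
now in box mm [-63.7  29.4  43.4]
t 2.2 pos [ 0.4894 -0.0882  0.0434] F [ 0.4 -0.6  0.2] op 0.0003 | shift [ 0.0044  0.0097 -0.0011] twist [-0.0021 -0.0022 -0.0043]
```

```bash
python3 -m creep '[{"translation":[0.004,0.005,-0.001],"twist":[0,0,0],"hand":0},{"translation":[0.004,0.010,-0.001],"twist":[0,0,0],"hand":0},{"translation":[0.004,0.014,-0.001],"twist":[0,0,0],"hand":0},{"translation":[0.004,0.018,-0.001],"twist":[0,0,0],"hand":0}]'
python3 g.py -24 30.5 39
```

```text
time: 2.6
tool_pos: [0.508, -0.0889, 0.0399]
tool_rot: [1.973, 1.566, 0.31]
contact_force: [-0.6, 0.0, 0.5]
opening: 0.0006
now in box mm [-45.1  30.4  39.9]
t 2.6 pos [ 0.508  -0.0889  0.0399] F [-0.6  0.   0.5] op 0.0006 | shift [ 0.001   0.0211 -0.0002] twist [-0.0019 -0.0021 -0.0049]
```

```bash
python3 -m creep '[{"translation":[0.001,0.004,0],"twist":[0,0,0],"hand":0},{"translation":[0.001,0.008,0],"twist":[0,0,0],"hand":0},{"translation":[0.001,0.011,0],"twist":[0,0,0],"hand":0},{"translation":[0.001,0.011,0],"twist":[0,0,0],"hand":0}]'
python3 g.py -24 30.5 39
python3 - <<'E'
from h import *
im=robot.read_camera('wrist');cv2.imwrite('pics/w3.png',im)
E
```

```text
time: 3.0
tool_pos: [0.5194, -0.0899, 0.0388]
tool_rot: [1.971, 1.565, 0.308]
contact_force: [-0.7, 0.6, -0.4]
opening: 0.0002
now in box mm [-33.7  30.4  38.8]
t 3.0 pos [ 0.5194 -0.0899  0.0388] F [-0.7  0.6 -0.4] op 0.0002 | shift [-0.0002  0.0097 -0.0001] twist [-0.0019 -0.0022 -0.0052]
```

View pics/w3.png

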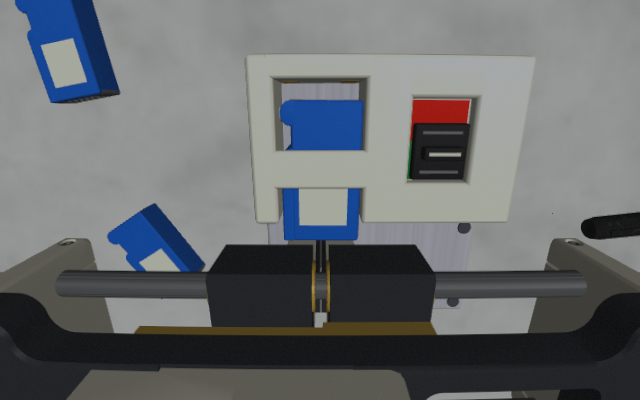

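The battery has moved in, with its nose now just at the ball (287,112). The fingers bear on the tail at (321,240). I'll keep pushing in small steps.

```bash
python3 -m creep '[{"translation":[0,0.003,0],"twist":[0,0,0],"hand":0},{"translation":[0,0.005,0],"twist":[0,0,0],"hand":0},{"translation":[0,0.007,0],"twist":[0,0,0],"hand":0}]'
python3 -m creep '[{"translation":[0,0.001,0],"twist":[0,0,0],"hand":0},{"translation":[0,0.002,0],"twist":[0,0,0],"hand":0}]'
python3 g.py -24 30.5 39
```

```text
time: 3.35
tool_pos: [0.5271, -0.0907, 0.0391]
tool_rot: [1.847, 1.564, 0.184]
contact_force: [-0.1, 1.4, -0.2]
opening: 0.0004
time: 3.55
tool_pos: [0.5281, -0.0907, 0.0389]
tool_rot: [2.052, 1.566, 0.389]
contact_force: [-5.7, -0.3, 2.4]
opening: 0.0002
now in box mm [-25.   30.4  38.9]
t 3.55 pos [ 0.5281 -0.0907  0.0389] F [-5.7 -0.3  2.4] op 0.0002 | shift [-0.0001  0.001  -0.0001] twist [-0.0017 -0.0022 -0.0042]
```

```bash
python3 -m creep '[{"translation":[0,0.0015,0],"twist":[0,0,0],"hand":0},{"translation":[0,0.0015,0],"twist":[0,0,0],"hand":0}]'
python3 g.py -24 30.5 39
python3 - <<'E'
from h import *
a=robot.read_camera('wrist')[40:260,230:490];cv2.imwrite('pics/w4.png',cv2.resize(a,None,fx=2.5,fy=2.5,interpolation=2))
E
```

```text
time: 3.75
tool_pos: [0.5281, -0.0905, 0.0386]
tool_rot: [2.879, 1.568, 1.217]
contact_force: [-5.2, -0.1, 2.4]
opening: 0.0005
now in box mm [-24.9  30.6  38.6]
t 3.75 pos [ 0.5281 -0.0905  0.0386] F [-5.2 -0.1  2.4] op 0.0005 | shift [-0.0004  0.0009  0.0001] twist [-0.0016 -0.0026 -0.0007]
```

View pics/w4.png

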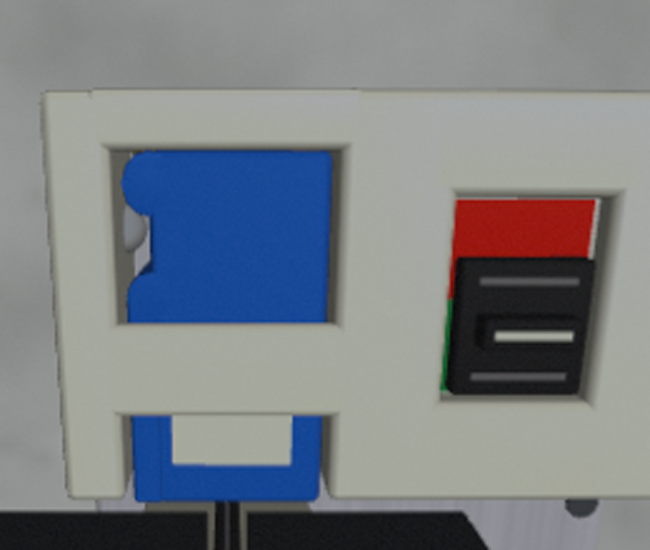

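The ball now sits in the notch at crop (133,228). The battery's nose is flush against the end wall (y≈152), and the TCP is at box x -25.0, exactly as predicted for home. The 5 N means it rests against the end stop. Next I back off, rise, and move over to the ridge.

```bash
python3 -m creep '[{"translation":[0,-0.008,0],"twist":[0,0,0],"hand":0},{"translation":[0,-0.015,0],"twist":[0,0,0],"hand":0},{"translation":[-0.03,-0.015,0],"twist":[0,0,0],"hand":0},{"translation":[-0.06,-0.015,0],"twist":[0,0,0],"hand":0},{"translation":[-0.06,-0.015,0],"twist":[0,0,0],"hand":0}]'
python3 g.py 5 -24.5 85
```

```text
time: 4.3
tool_pos: [0.5153, -0.09, 0.1022]
tool_rot: [1.675, 1.562, 0.012]
contact_force: [0.4, 0.2, -0.2]
opening: 0.0007
now in box mm [-37.8  29.9 102.2]
t 4.3 pos [ 0.5153 -0.09    0.1022] F [ 0.4  0.2 -0.2] op 0.0007 | shift [0.0175 0.0427 0.0544] twist [-0.0016 -0.0009 -0.0087]
```

```bash
python3 -m creep '[{"translation":[0,0.043,0.054],"twist":[0,0,0],"hand":0},{"translation":[0,0.043,0.054],"twist":[0,0,-0.009],"hand":0},{"translation":[0.012,0.043,0.054],"twist":[0,0,-0.009],"hand":0},{"translation":[0.012,0.043,0.054],"twist":[0,0,-0.009],"hand":0}]'
python3 g.py 5 -24.5 63.5
python3 - <<'E'
from h import *
a=robot.read_camera('wrist')[40:260,170:430];cv2.imwrite('pics/w5.png',cv2.resize(a,None,fx=2.5,fy=2.5,interpolation=2))
E
```

```text
time: 4.7
tool_pos: [0.5516, -0.1471, 0.0882]
tool_rot: [-2.078, 1.566, 2.543]
contact_force: [-1.4, 0.2, -0.4]
opening: 0.0003
now in box mm [  3.5 -23.7  88.2]
t 4.7 pos [ 0.5516 -0.1471  0.0882] F [-1.4  0.2 -0.4] op 0.0003 | shift [0.0247 0.0016 0.0008] twist [-0.0024 -0.0024  0.0043]
```

View pics/w5.png

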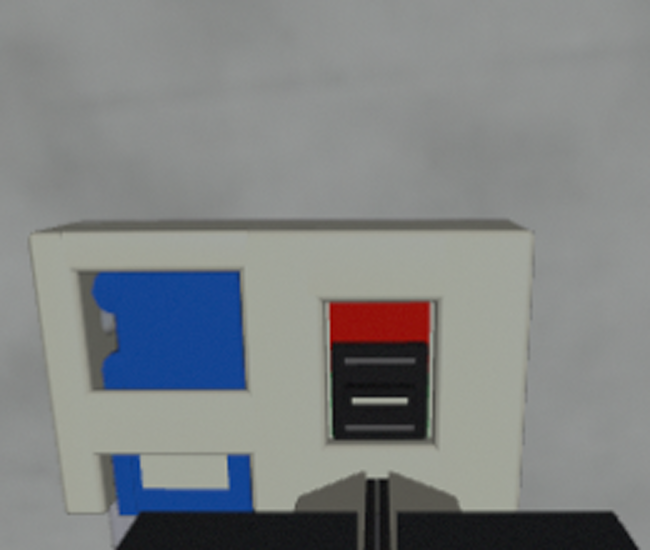

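The battery stayed home, with the ball in its notch and the nose at the end wall. The ridge (379,400) lines up with the fingers (377) and is clear ahead. I'll lower the tip to 2.5 mm above the housing.

```bash
python3 -m creep '[{"translation":[0.015,0.001,0.0008],"twist":[0,0,0],"hand":0},{"translation":[0.0245,0.001,0.0008],"twist":[0,0,0],"hand":0},{"translation":[0.0245,0.001,0.0008],"twist":[0,0,0],"hand":0},{"translation":[0.0245,0.001,0.0008],"twist":[0,0,0],"hand":0}]'
python3 g.py 21 -24.5 63.5
```

```text
time: 5.15
tool_pos: [0.5522, -0.1471, 0.0643]
tool_rot: [-2.08, 1.566, 2.541]
contact_force: [-0.2, -0.0, 0.4]
opening: 0.0007
now in box mm [  4.1 -23.6  64.3]
t 5.15 pos [ 0.5522 -0.1471  0.0643] F [-0.2 -0.   0.4] op 0.0007 | shift [0.0007 0.0169 0.0009] twist [-0.0012 -0.0026  0.0046]
```

```bash
python3 -m creep '[{"translation":[0.0007,0.005,0.0005],"twist":[0,0,0],"hand":0},{"translation":[0.0007,0.009,0.0005],"twist":[0,0,0],"hand":0},{"translation":[0.0007,0.013,0.0005],"twist":[0,0,0],"hand":0},{"translation":[0.0007,0.016,0.0005],"twist":[0,0,0],"hand":0},{"translation":[0.0007,0.017,0.0005],"twist":[0,0,0],"hand":0}]'
python3 g.py 21 -24.5 63.5
python3 - <<'E'
from h import *
a=robot.read_camera('wrist')[40:280,170:430];cv2.imwrite('pics/w6.png',cv2.resize(a,None,fx=2.5,fy=2.5,interpolation=2))
E
```

```text
time: 5.65
tool_pos: [0.5687, -0.149, 0.0636]
tool_rot: [-1.971, 1.564, 2.651]
contact_force: [-6.1, 1.1, 4.2]
opening: 0.0004
now in box mm [ 20.7 -24.   63.6]
t 5.65 pos [ 0.5687 -0.149   0.0636] F [-6.1  1.1  4.2] op 0.0004 | shift [0.0001 0.0003 0.0005] twist [-0.0009 -0.0027  0.0063]
```

View pics/w6.png

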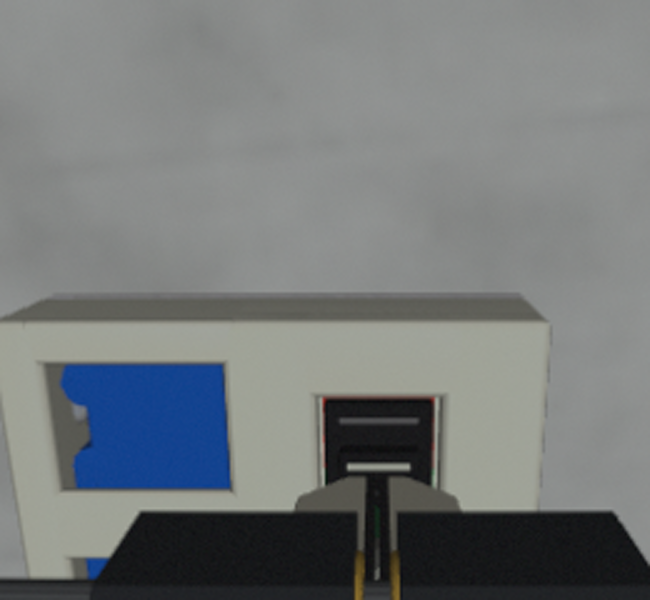

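The red strip is covered, with the switch plate at the far end of its window (y≈398). The TCP is at box x 20.7, as predicted for ON. I'll back off, rise and check once more.

```bash
python3 -m creep '[{"translation":[0,-0.006,0],"twist":[0,0,0],"hand":0},{"translation":[-0.03,-0.010,0],"twist":[0,0,0],"hand":0},{"translation":[-0.07,-0.02,0],"twist":[0,0,0],"hand":0},{"translation":[-0.10,-0.03,0],"twist":[0,0,0],"hand":0},{"translation":[-0.10,-0.03,0],"twist":[0,0,0],"hand":0}]'
python3 -m creep '[{"translation":[0,0,0],"twist":[0,0,0],"hand":0},{"translation":[0,0,0],"twist":[0,0,0],"hand":0},{"translation":[0,0,0],"twist":[0,0,0],"hand":0}]'
python3 - <<'E'
from h import *
print(robot.observe()['qvel'].round(4) if hasattr(robot.observe()['qvel'],'round') else robot.observe()['qvel'])
a=robot.read_camera('wrist')[40:260,200:460];cv2.imwrite('pics/w7.png',cv2.resize(a,None,fx=2.5,fy=2.5,interpolation=2))
E
```

```text
time: 6.2
tool_pos: [0.5409, -0.1474, 0.1685]
tool_rot: [1.552, 1.568, -0.11]
contact_force: [0.6, 0.0, -0.1]
opening: 0.0004
time: 6.5
tool_pos: [0.5407, -0.1473, 0.1674]
tool_rot: [1.972, 1.57, 0.31]
contact_force: [-1.1, 0.1, -0.6]
opening: 0.0004
[-0.0026  0.0044  0.0014  0.0009  0.0045  0.0008]
```

View pics/w7.png

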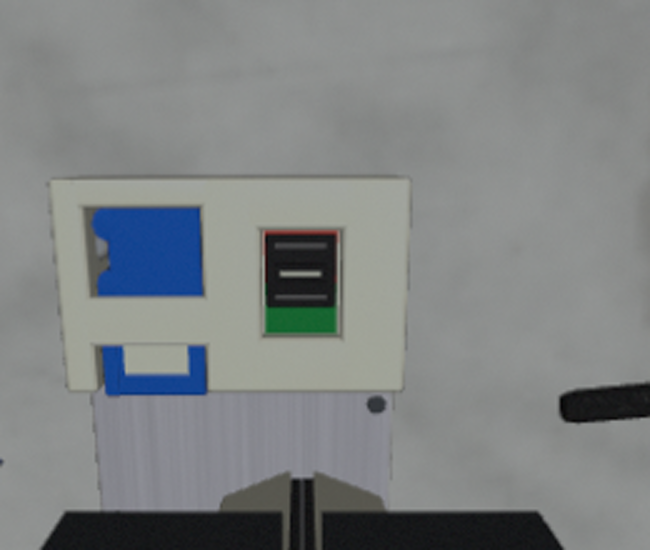

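The green strip shows at (302,320) and the switch is at the far end. The battery is home (nose at 207, tail at 394), and the arm is clear and still.

```bash
python3 -c "
from cell import robot
print(robot.hand_in())"
```

```text
the job is handed in; nothing more can be done
None
```

The battery is home in its bay and the power switch is ON; I handed the job in at about 6.6 s of the 32 s allowed. I pushed the battery with the shut fingers until it stopped against about 5–6 N. Then I backed off and pushed the ridge over to its far end, at about 6 N, and lifted clear.

- **Battery:** in the last picture the ball sits in the notch and the nose is at the end wall. When pushing stopped, the tool position matched the one predicted for home to within about 0.1 mm.
- **Switch:** the green strip shows on the near side, and the tool ended within about 0.2 mm of where ON was predicted.
- **Arm:** clear of everything and practically still at hand-in.
- **Bystanders:** the arm only came low over the box, well away from them, and no contact showed in the force readings. I did not measure their positions again at the end.
- **Disagreement:** the wrist and top views differed by about 2.5 mm in the box's position and 1° in its yaw. I used the wrist fit. With the height left free in a first fit, the top view alone put the box 18 mm too low and the wrist view 4.5 mm. I therefore took the heights from the text.

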